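# Demagnetise a scriber: snap it into the clips, throw the guarded toggle

## Task

The scriber has become magnetic and picks up filings. Press it, about centred, down into the two spring clips on top of the demagnetiser until it snaps home in both, and let go of it; then lift the sprung guard over the switch, throw the toggle beneath over to its other side (towards the guard's hinge) while you hold the guard up, and let the guard fall fully shut again. Force nothing, and leave the other things on the bench where they lie.

Things in the scene. Friction and masses are not known exactly. Their poses are not given: they have to be found in the camera images.
- demagnetiser: Demagnetiser: grey sheet-steel box with a dark flat top, fixed on the bench; 120 (x) by 250 (y) mm, top panel 56 above the bench, black battery pack standing out 64 at the back. Origin: centre of the underside. x points from its front (robot side) to its back, y to its left, z up. Left on the panel: a bright plate with a low rail along y and two spring clips. Right: the guard over the toggle.
- clip_mid (a point): Midway between the two clips, where the axis of a seated scriber lies: 20.5 mm above the panel, 76.5 above the bench. Axes as the demagnetiser's; the seated scriber lies along y. Between the clips (50 mm free) the rail's top, 14 wide, is 12.5 below this point. The guard, 48 mm to -y of the right clip, is the only taller thing near.
- clip_left (a point): Scriber's axis in the left clip, 30 mm to +y of clip_mid. Each clip is 10 long (y), 18 wide (x): a saddle and two bright sprung jaws bent in over the tool, flared on top; they end 10 mm above this point. Pressing the scriber straight down parts the jaws (9 to 15 N for both clips, felt from 8 mm above the seat); they snap over it; the saddle stops it hard.
- clip_right (a point): The same for the right clip, 30 mm to -y of clip_mid.
- guard (a joint): Guard angle in rad: 0 shut, grows as its lip is lifted, at most 1.6. A spring and its weight shut it whenever let go; lifting at the lip takes 1 to 2 N. The guard is a bare steel cover closed on all sides, 70 wide (y), 72 long (x), top 36 above the panel, sheet 2 thick, hinged along its back (+x) edge.
- guard_hinge (a point): Middle of the guard's hinge pin, 9 mm above the panel. The axis is the demagnetiser's y. Axes as the demagnetiser's.
- guard_lip (a point): Middle of the rolled outer edge (4 mm thick) of the guard's lip; moves with the guard. Shut, it is 83 mm to -x of the hinge pin and 8 above the panel. The lip, 67 wide, stands out 17 mm past the guard's front wall and past the case, with free space below it down to the bench. A finger gets under it from the front, tilted so that its tip points forward and down.
- toggle (a joint): Angle of the toggle in rad: 0 leaning to the front (as found), 0.7 leaning to the back, towards the guard's hinge. It snaps over centre at 0.35; a push of 4 to 5 N at its tip throws it, and it stays on either side.
- toggle_tip (a point): On the axis of the toggle's bat handle (9 mm thick), 4.5 below its end; moves with it. The pivot lies at panel height, mid-width of the guard, 33 mm to -x of the hinge. Leaning to the front, this point is 9 mm in front of the pivot and 25 above the panel; leaning back, 9 mm behind it. Shut, the guard's roof is 8 above it. With the guard up nothing else stands within 30 mm of the bat.
- scriber: The scriber: thin bright round steel rod with knurled barrel and a sharp point, 139 long, loose on the bench left of the demagnetiser. y runs along it, point at +y; origin under the middle of its length, on its skin. Barrel 9 mm thick from 62 mm behind to 42 before the middle, then tapering to the point. 30 g. Thinnest of the sticks there, and nearest to the unit. It may lie in the clips either way round.
- scriber_mid (a point): The middle of the scriber, on its axis.
- paint_marker: A bystander: a paint marker, white-silver, plain thick barrel 13 mm thick, 142 long, lying further left. Origin under its middle.
- centre_punch: A bystander: a short stout green centre punch, 21 thick, 122 long, lying on the robot's side of the bench. Origin under its middle.
- tape_measure: A bystander: a yellow tape measure, 64x79x32, lying at the right of the demagnetiser. Origin under its middle.

How it is judged:
By the outcome, as a careful person would: the job done as asked, in the order asked, and still so for the second after the job is handed in, with the robot touching nothing.
It also fails if it takes over 51 s, if anything falls off the work surface, if the arm or the gripper's body presses on something with over 40 N, if the wrist force passes 120 N, or if a joint passes its speed limit or range.

## Robot

A 7-joint arm with a two-finger parallel gripper is mounted at the origin on a cart in front of the work surface, level with it; the furniture and walls round the work are solid. World frame = base frame: x ahead of the robot, y to its left, z up, the work surface at z = 0. Lengths are in m, angles in degrees, forces in N, time in s.
With the tool pointing down it reaches from about 0.425 to 0.875 m from the base axis. Payload 8.4 kg.
Tool frame: the origin (TCP) lies between the finger pads; the fingertips stand 19 mm ahead of it and the grasp point (between the pads) is the TCP; z points along the fingers, y is the line along which they close (so a half turn about z gives the same grasp; the last joint's range is limited). The gripper opens to 87 mm and grips with 3 to 60 N. Pads are 19 mm wide; open, the fingers measure 117 mm over their backs; the gripper's body (75 mm by 190 mm) begins 51 mm behind the grasp point.
Start: joints at [-5.684, 19.091, 2.286, 83.961, -0.768, 76.965, -3.352], TCP at [0.65, -0, 0.242] pointing down, gripper open.
Joint ranges: [-147.57, 147.57], [-21.85, 119.76], [-74.77, 79.35], [14.55, 137.4], [-85.83, 265.84], [4.83, 119.75], [-152.11, 152.11]. Speed limits (degrees/s): [127.2, 127.2, 159.86, 159.86, 180, 180, 180].

## Interface

Orientations are given as [roll, pitch, yaw] about the fixed x, y, z axes, in that order (R = Rz(yaw) Ry(pitch) Rx(roll)).
In Python, from cell import read_state, viewer, bot gives the robot as it stands. The module is installed in compiled form; this text tells all that it offers.
- The arm moves only by the tool apply_moves, never from a script. Its arguments are lists of equal length, an entry for each row: "gripper": the gripper's target within -1 to 1 (shut at 1, half-way at 0, fully open at -1); "travel": the shift along the tool's x, y, z normalised to -1 to 1, where 1 is 0.15 m, a list of three; "spin": the turn about the tool's z normalised to -1 to 1, where 1 is pi/2 rad. A call has 1 to 20 rows; each row is the pose to reach, as a shift and turn from the pose commanded when the call began, along the tool's axes at that moment; what a row does not reach only later rows make up. A row lasts 1/12 s, in which the tool goes at most 41.7 mm and 7.16 degrees, less where a joint would pass 70% of its speed; a pose out of reach is approached as far as the arm can. A call with a number of a shift or a turn outside -1 to 1 is refused whole. A call with a gripper value outside its range is refused whole. The fingers move at their own pace and stop on an object; "force" is the grip in N (left out, the last holds). Time passes only in rows, so rows that repeat a pose let the fingers close. It gives the time, the measured TCP pose, the force, the opening and the grip force at its end, in the units of the state.
- read_state(): the state, without advancing time (a new reading comes with each control period).
- viewer.camera(name): name is "scene" or "side" or "wrist"; returns the picture (420x560x3 uint8, red, green, blue); there is no depth.
- viewer.camera_model(name): a dict with "fovy" (degrees; the focal length in pixels is half the picture's height over the tangent of half this angle, whatever the lens; pixels are square), "cx", "cy" (the principal point, pixels), "origin" and "attitude" of the camera in the world. Camera axes: x right, y down, z forward; pixel columns grow to the right and rows downward; lengths in m; the calibration is good to about 2 mm. A picture is of the moment at which its call begins: read the wrist's pose just before it. camera_model takes no time and is no camera call; for the wrist camera it gives the pose at the moment of the call.
- bot.sign_off(): hands the job in; it is judged then, once.
The state is a dict: "time": time; "q": joint angles; "joint_velocities": joint speeds; "effort": joint torques, N m; "eef_pos": TCP position; "eef_rot": TCP orientation; "ft_force": force on the tool from outside, world axes, zero at the start; "torque": the same for the moment, N m; "grip_width": finger opening in m; "gripper_force": force on a finger pad.
Only numpy, scipy, OpenCV 4.12 (cv2) and the standard library are available. Lean on these libraries where they do the work, as an engineer would, in place of code of your own. Each camera call takes 0.05 s, during which the arm holds its last target. There are 200 camera calls.

## Working session

There is one attempt and no reset: what is moved stays moved. The work goes in short steps, Python scripts to look and compute and a tool call to move; the robot and the scene stay as the last step left them, time stands still between calls to the robot, and variables do not carry over. Pictures are saved under pics/ and viewed, at most 10 in all, crops included, and the job is handed in when it is done.

Besides the shell and the picture viewer there is one more tool, called after "Emit:" as name(argument=value, ...) on one line, values as JSON. apply_moves: Moves the arm, as the interface text tells. Its arguments: {"type":"object","properties":{"gripper":{"type":"array"},"travel":{"type":"array"},"spin":{"type":"array"},"force":{"type":"number"}},"required":["gripper","travel","spin"]}

```bash
ls; mkdir -p pics; python3 - <<'E'
from cell import read_state, viewer, bot
import cv2,numpy as np
s=read_state(); print(s)
for n in ["scene","side","wrist"]:
    m=viewer.camera_model(n); print(n,m)
    im=viewer.camera(n); cv2.imwrite(f"pics/{n}0.png",im[:,:,::-1])
E
```

```text
pics
{'time': 0.0, 'q': array([-5.6812402 , 19.13329656,  2.28469583, 84.01261691, -0.76796837,
       76.96525146, -3.35270919]), 'joint_velocities': array([ 0.09065846, -0.13749953,  0.07157947, -0.05355077, -0.0501084 ,
        0.14301879,  0.01972127]), 'effort': array([ 1.06989024e-03, -6.56351209e+01,  1.33598529e+00, -4.03798449e+01,
       -5.97442500e-02,  4.47441044e-02,  1.62792835e-04]), 'eef_pos': array([ 6.49548967e-01, -5.66420561e-05,  2.40628618e-01]), 'eef_rot': array([-1.79904291e+02,  6.39065688e-03,  8.99954555e+01]), 'ft_force': array([ 0.4170007 , -0.07690965, -0.38173406]), 'torque': array([-0.00143929,  0.0430378 , -0.00399396]), 'gripper_force': 0.0, 'grip_width': 0.08727327803024412}
scene {'fovy': 51.324508363996614, 'cx': 276.6862095225325, 'cy': 211.09497601366823, 'origin': array([-0.05570501, -0.67874106,  1.13060717]), 'attitude': array([-136.74171127,    0.21137101,  -41.49933217])}
side {'fovy': 47.573824864058025, 'cx': 269.4274079940095, 'cy': 213.62465797074933, 'origin': array([0.60468237, 1.35418486, 0.61757146]), 'attitude': array([-111.62072943,   -1.18961873,  179.45024222])}
wrist {'fovy': 69.7226763788991, 'cx': 282.6898057747905, 'cy': 207.25941984826167, 'origin': array([0.64912407, 0.08390356, 0.38355544]), 'attitude': array([ 1.62449256e+02,  9.86169164e-02, -1.66628210e-02])}
```

View pics/wrist0.png

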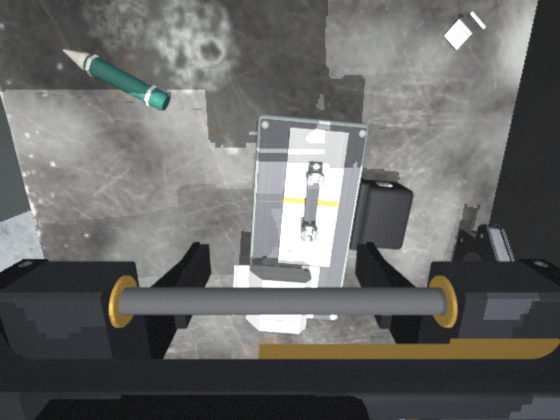

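View pics/scene0.png

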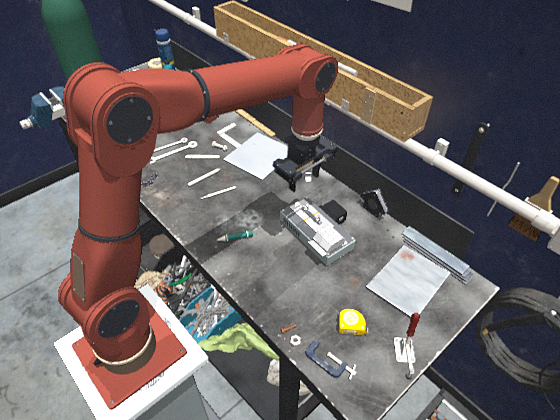

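```bash
cat > h.py <<'E'
import numpy as np,cv2,pickle
from scipy.spatial.transform import Rotation as R
from cell import read_state, viewer, bot
def snap(n,f):
    m=viewer.camera_model(n); im=viewer.camera(n)
    cv2.imwrite(f"pics/{f}.png",im[:,:,::-1]); pickle.dump(m,open(f"pics/{f}.pkl","wb")); return im,m
def K(m): f=210/np.tan(np.radians(m["fovy"])/2); return f
def ray(m,u,v):
    d=np.array([(u-m["cx"])/K(m),(v-m["cy"])/K(m),1]); return R.from_euler('xyz',m["attitude"],degrees=True).apply(d)
def onz(m,u,v,z):
    d=ray(m,u,v); o=m["origin"]; return o+d*(z-o[2])/d[2]
def proj(m,p):
    c=R.from_euler('xyz',m["attitude"],degrees=True).inv().apply(np.asarray(p)-m["origin"]); c=np.atleast_2d(c)
    return np.c_[c[:,0]/c[:,2]*K(m)+m["cx"],c[:,1]/c[:,2]*K(m)+m["cy"]]
E
python3 - <<'E'
from h import *
im=cv2.imread("pics/scene0.png")
cv2.imwrite("pics/c1.png",cv2.resize(im[130:280,165:365],None,fx=4,fy=4,interpolation=cv2.INTER_CUBIC))
np.set_printoptions(precision=4,suppress=True)
w=pickle.dumps(None)
m=viewer.camera_model("wrist"); s=viewer.camera_model("scene")
for u,v,z in [(260,117,.056),(367,127,.056),(252,265,.056),(316,163,.0765),(308,235,.0765)]: print(u,v,onz(m,u,v,z))
for u,v in [(201,198),(235,188),(188,186),(221,169),(219,156),(186,156)]: print(u,v,onz(s,u,v,.005))
E
```

```text
260 117 [0.625  0.0789 0.056 ]
367 127 [0.7373 0.0688 0.056 ]
252 265 [ 0.6114 -0.0932  0.056 ]
316 163 [0.6827 0.0342 0.0765]
308 235 [ 0.6765 -0.0453  0.0765]
201 198 [0.4806 0.3497 0.005 ]
235 188 [0.6054 0.309  0.005 ]
188 186 [0.4806 0.4346 0.005 ]
221 169 [0.6302 0.4299 0.005 ]
219 156 [0.6713 0.4989 0.005 ]
186 156 [0.5724 0.5872 0.005 ]
```

View pics/c1.png

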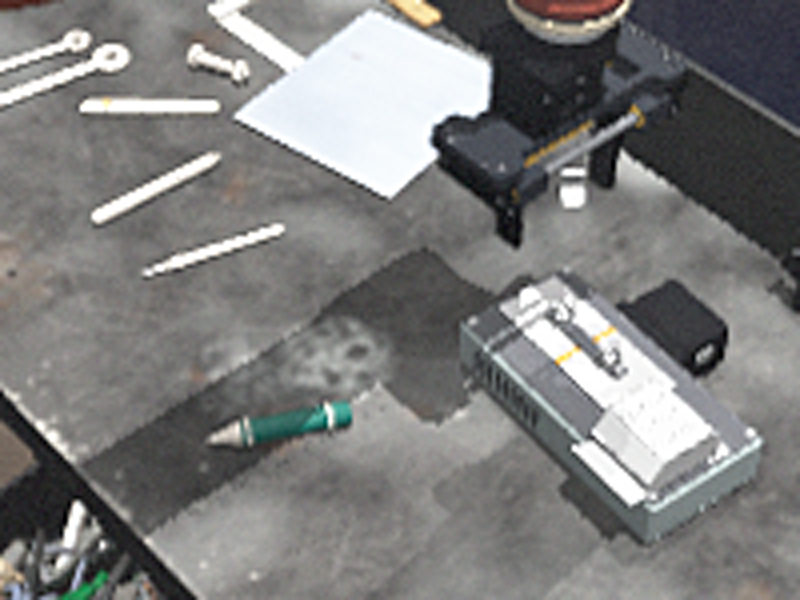

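Emit:
apply_moves(gripper=[-1, -1, -1, -1, -1], travel=[[0.25, -0.09, 0], [0.5, -0.18, 0], [0.75, -0.26, 0], [1, -0.35, 0], [1, -0.35, 0]], spin=[0, 0, 0, 0, 0])

```text
time: 0.57
eef_pos: [0.5939, 0.1602, 0.2414]
eef_rot: [-179.9, -0.3, 90.7]
ft_force: [-0.7, 1.7, -0.2]
grip_width: 0.0869
gripper_force: 0.0
```

Emit:
apply_moves(gripper=[-1, -1, -1, -1, -1, -1, -1, -1, -1, -1, -1, -1, -1], travel=[[0.2, -0.1, 0.1], [0.4, -0.2, 0.2], [0.6, -0.3, 0.3], [0.8, -0.35, 0.4], [1, -0.35, 0.53], [1, -0.35, 0.53], [1, -0.35, 0.53], [1, -0.35, 0.53], [1, -0.35, 0.53], [1, -0.35, 0.53], [1, -0.35, 0.53], [1, -0.35, 0.53], [1, -0.35, 0.53]], spin=[-0.07, -0.14, -0.21, -0.28, -0.35, -0.42, -0.49, -0.56, -0.63, -0.7, -0.77, -0.8, -0.8])

```text
time: 1.65
eef_pos: [0.545, 0.2996, 0.1617]
eef_rot: [-180.0, -0.0, 162.1]
ft_force: [-0.2, -0.5, -0.1]
grip_width: 0.0876
gripper_force: 0.0
```

```bash
python3 - <<'E'
from h import *
np.set_printoptions(precision=4,suppress=True)
s=read_state(); print(s["time"],s["eef_pos"],s["eef_rot"])
im,m=snap("wrist","w1")
g=cv2.cvtColor(im,cv2.COLOR_RGB2GRAY)
print(proj(m,[[.481,.35,.0045],[.607,.309,.0045]]))
E
```

```text
1.65 [0.545  0.2996 0.1617] [-179.9761   -0.0286  162.1221]
[[311.9688 120.598 ]
 [308.1403 247.121 ]]
```

View pics/w1.png

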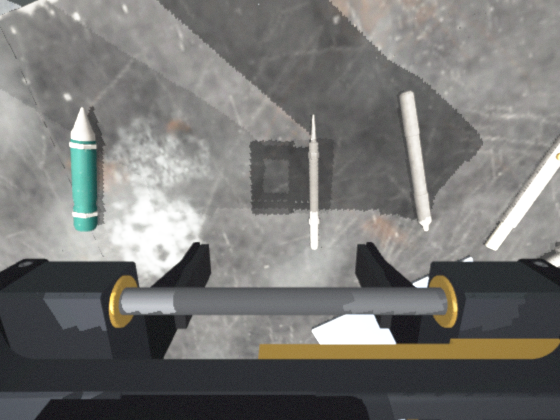

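```bash
python3 - <<'E'
from h import *
np.set_printoptions(precision=4,suppress=True)
m=pickle.load(open("pics/w1.pkl","rb"))
a=onz(m,313,114.5,.0045);b=onz(m,314.5,248.5,.0045)
d=a-b; print(a,b,np.linalg.norm(d),(a+b)/2,np.degrees(np.arctan2(d[1],d[0])))
s=read_state(); Rt=R.from_euler('xyz',s["eef_rot"],degrees=True)
t=(a+b)/2; t[2]=.0205; print(Rt.inv().apply(t-s["eef_pos"])/.15, (Rt.inv().apply(t-s["eef_pos"])))
E
```

```text
[0.4759 0.3525 0.0045] [0.6107 0.3151 0.0045] 0.1398496468619829 [0.5433 0.3338 0.0045] 164.5072781621951
[0.0811 0.2135 0.9416] [0.0122 0.032  0.1412]
```

Emit:
apply_moves(gripper=[-1, -1, -1, -1, -1, -1, -1, -1, -1, -1], travel=[[0.04, 0.1, 0.2], [0.081, 0.213, 0.4], [0.081, 0.213, 0.6], [0.081, 0.213, 0.75], [0.081, 0.213, 0.85], [0.081, 0.213, 0.9], [0.081, 0.213, 0.93], [0.081, 0.213, 0.94], [0.081, 0.213, 0.94], [0.081, 0.213, 0.94]], spin=[-0.027, -0.027, -0.027, -0.027, -0.027, -0.027, -0.027, -0.027, -0.027, -0.027])

```text
time: 2.53
eef_pos: [0.544, 0.3345, 0.0223]
eef_rot: [179.9, 0.1, 164.4]
ft_force: [-0.1, 0.7, -0.2]
grip_width: 0.087
gripper_force: 0.0
```

Emit:
apply_moves(gripper=[-1, -1, 1, 1, 1, 1, 1, 1, 1, 1, 1, 1], travel=[[0, 0, 0.01], [0, 0, 0.01], [0, 0, 0.01], [0, 0, 0.01], [0, 0, 0.01], [0, 0, 0.01], [0, 0, 0.01], [0, 0, 0.01], [0, 0, 0.01], [0, 0, 0.01], [0, 0, 0.01], [0, 0, 0.01]], spin=[0, 0, 0, 0, 0, 0, 0, 0, 0, 0, 0, 0], force=40)

```text
time: 3.53
eef_pos: [0.5433, 0.3342, 0.0196]
eef_rot: [180.0, 0.0, 164.4]
ft_force: [-0.5, 0.2, 0.6]
grip_width: 0.0286
gripper_force: 0.3
```

Emit:
apply_moves(gripper=[1, 1, 1, 1, 1, 1, 1, 1], travel=[[0, 0, -0.003], [0, 0, -0.003], [0, 0, -0.003], [0, 0, -0.003], [0, 0, -0.003], [0, 0, -0.003], [0, 0, -0.003], [0, 0, -0.003]], spin=[0, 0, 0, 0, 0, 0, 0, 0])

```text
time: 4.2
eef_pos: [0.5433, 0.3341, 0.02]
eef_rot: [-180.0, -0.0, 164.4]
ft_force: [0.6, 0.2, -0.0]
grip_width: 0.0071
gripper_force: 40.0
```

Emit:
apply_moves(gripper=[1, 1, 1, 1, 1, 1, 1, 1, 1, 1, 1, 1, 1], travel=[[0, 0, -0.1], [0, 0, -0.3], [0, 0, -0.5], [0, 0, -0.7], [-0.1, -0.12, -0.9], [-0.2, -0.25, -1], [-0.3, -0.4, -1], [-0.4, -0.55, -1], [-0.5, -0.7, -1], [-0.6, -0.85, -1], [-0.74, -0.97, -1], [-0.74, -0.97, -1], [-0.74, -0.97, -1]], spin=[0, 0, 0, 0, 0.07, 0.14, 0.21, 0.28, 0.35, 0.42, 0.49, 0.56, 0.63])

```text
time: 5.28
eef_pos: [0.6121, 0.1615, 0.1699]
eef_rot: [-180.0, 0.0, 107.2]
ft_force: [-0.4, 0.9, -0.6]
grip_width: 0.0077
gripper_force: 40.0
```

```bash
cat >> h.py <<'E'
def togo(t,yaw=None):
    s=read_state(); Rt=R.from_euler('xyz',s["eef_rot"],degrees=True)
    d=Rt.inv().apply(np.asarray(t)-s["eef_pos"]); print("t",s["time"],"pos",s["eef_pos"],s["eef_rot"],"F",s["ft_force"],"w",s["grip_width"])
    print("travel",np.round(d/.15,3), "spin", None if yaw is None else -((yaw-s["eef_rot"][2]+180)%360-180)/90)
np.set_printoptions(precision=4,suppress=True)
E
python3 - <<'E'
from h import *
togo([.672,.0,.21],85.3)
E
```

```text
t 5.2833 pos [0.6121 0.1615 0.1699] [-179.9982    0.0453  107.194 ] F [-0.3821  0.934  -0.5989] w 0.00769616108527293
travel [-1.147  0.063 -0.266] spin 0.24326700121323042
```

Emit:
apply_moves(gripper=[1, 1, 1, 1, 1, 1], travel=[[-0.2, 0.01, -0.1], [-0.4, 0.02, -0.2], [-0.6, 0.04, -0.27], [-0.8, 0.05, -0.27], [-1, 0.063, -0.27], [-1, 0.063, -0.27]], spin=[0.06, 0.12, 0.18, 0.243, 0.243, 0.243])

```text
time: 5.78
eef_pos: [0.6672, 0.0158, 0.2106]
eef_rot: [179.9, 0.2, 85.4]
ft_force: [1.1, -0.8, -0.8]
grip_width: 0.0071
gripper_force: 40.0
```

Emit:
apply_moves(gripper=[1, 1, 1], travel=[[-0.15, 0, 0], [-0.15, 0, 0], [-0.15, 0, 0]], spin=[0, 0, 0])

```text
time: 6.03
eef_pos: [0.6641, 0.0004, 0.2104]
eef_rot: [-180.0, 0.0, 85.7]
ft_force: [-0.8, 1.2, -0.5]
grip_width: 0.0074
gripper_force: 40.0
```

```bash
python3 - <<'E'
from h import *
togo([.672,.0,.21],85.3)
im,m=snap("wrist","w2"); snap("side","s2")
cv2.imwrite("pics/w2c.png",cv2.resize(im[60:360,180:460,::-1],None,fx=2,fy=2,interpolation=cv2.INTER_CUBIC))
E
```

```text
t 6.0333 pos [0.6641 0.0004 0.2104] [-179.9877    0.0323   85.7329] F [-0.8098  1.1974 -0.533 ] w 0.007443651164013482
travel [0.002 0.053 0.003] spin 0.004810008172132206
```

View pics/w2c.png

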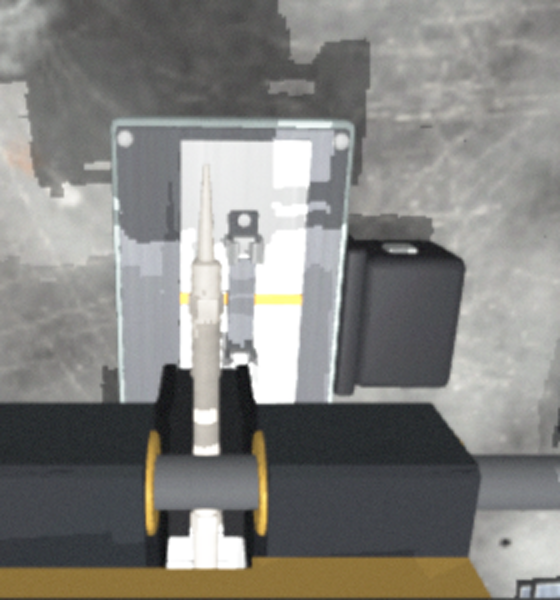

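```bash
python3 - <<'E'
from h import *
m=pickle.load(open("pics/w2.pkl","rb"));m0=m
print(m["origin"],m["attitude"])
f=lambda u,v,z:onz(m,u/2+180,v/2+60,z)
for n,u,v,z in [("TL",113,122,.056),("TR",354,122,.056),("BL",122,403,.056),("BR",334,400,.056),("clipL",245,248,.0865),("clipR",240,352,.0865),("rail mid",242,298,.064),("yelL",181,298,.057),("yelR",302,298,.057),("screwL",125,138,.056),("screwR",341,140,.056)]: print(n,f(u,v,z))
s=read_state();Rt=R.from_euler('xyz',s["eef_rot"],degrees=True)
for dx in (-.062,0,.042,.0695): print(dx,(proj(m,s["eef_pos"]+Rt.apply([dx,0,.0155]))-[180,60])*2)
im=cv2.imread("pics/s2.png"); sm=viewer.camera_model("side")
p=proj(sm,[[.68,-.005,.0765]])[0];print(p)
x,y=int(p[0]),int(p[1]); print(x,y); cv2.imwrite("pics/s2c.png",cv2.resize(im[y-70:y+50,x-80:x+80],None,fx=5,fy=5,interpolation=cv2.INTER_CUBIC))
E
```

```text
[0.6696 0.0841 0.3531] [162.4211   0.0321  -4.2822]
TL [0.6252 0.0791 0.056 ]
TR [0.7391 0.0706 0.056 ]
BL [ 0.6122 -0.0685  0.056 ]
BR [ 0.7281 -0.0754  0.056 ]
clipL [0.6827 0.0206 0.0865]
clipR [ 0.6775 -0.0301  0.0865]
rail mid [ 0.6809 -0.0104  0.064 ]
yelL [ 0.6498 -0.0104  0.057 ]
yelR [ 0.712 -0.015  0.057]
screwL [0.63   0.0713 0.056 ]
screwR [0.7329 0.0627 0.056 ]
-0.062 [[208.0345 570.8101]]
0 [[207.6171 397.2615]]
0.042 [[207.2797 256.958 ]]
0.0695 [[207.0286 152.5789]]
[236.9684 213.8439]
236 213
```

View pics/s2c.png

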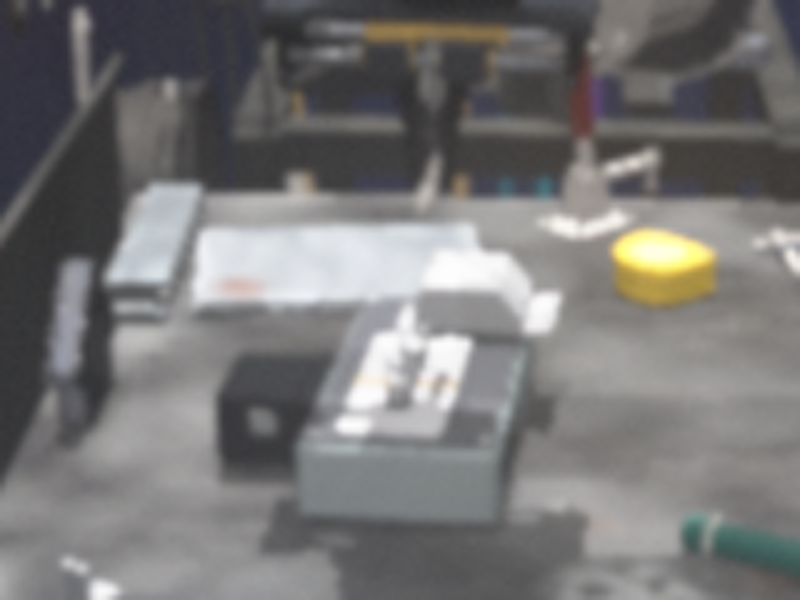

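```bash
python3 - <<'E'
from h import *
togo([.6807,-.0075,.112],85.5)
E
```

```text
t 6.1333 pos [0.6641 0.0028 0.2104] [-179.9873   -0.0355   85.9064] F [ 0.6339  0.7085 -0.0141] w 0.007352179817130081
travel [-0.061  0.115  0.656] spin 0.004515112692067507
```

Emit:
apply_moves(gripper=[1, 1, 1, 1, 1, 1, 1, 1], travel=[[-0.06, 0.115, 0.15], [-0.06, 0.115, 0.3], [-0.06, 0.115, 0.45], [-0.06, 0.115, 0.55], [-0.06, 0.115, 0.62], [-0.06, 0.115, 0.656], [-0.06, 0.115, 0.656], [-0.06, 0.115, 0.656]], spin=[0.005, 0.005, 0.005, 0.005, 0.005, 0.005, 0.005, 0.005])

```text
time: 6.8
eef_pos: [0.6812, -0.008, 0.1129]
eef_rot: [180.0, -0.0, 85.4]
ft_force: [0.4, 0.7, 0.2]
grip_width: 0.0073
gripper_force: 40.0
```

```bash
python3 - <<'E'
from h import *
togo([.6807,-.0075,.112],85.5)
im,m=snap("wrist","w3")
cv2.imwrite("pics/w3c.png",cv2.resize(im[100:300,200:400,::-1],None,fx=3,fy=3,interpolation=cv2.INTER_CUBIC))
E
```

```text
t 6.8 pos [ 0.6812 -0.008   0.1129] [179.9518  -0.0157  85.4397] F [0.3685 0.7267 0.2111] w 0.0072716750621878625
travel [ 0.003 -0.003  0.006] spin -0.0006695577456408981
```

View pics/w3c.png

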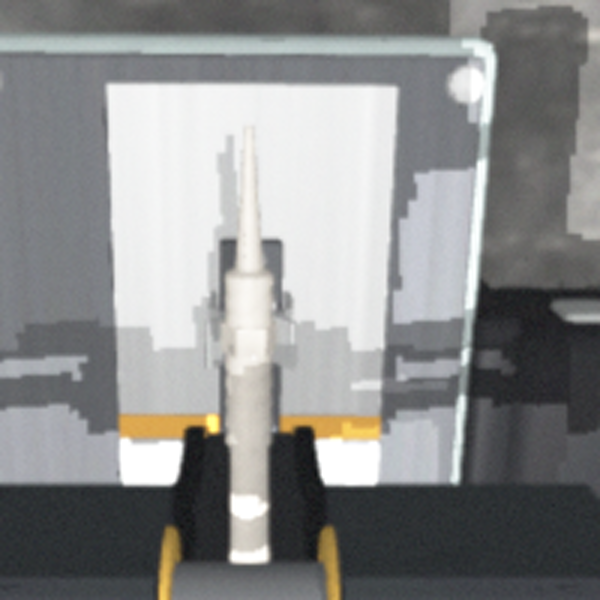

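```bash
python3 - <<'E'
from h import *
m=pickle.load(open("pics/w3.pkl","rb"))
f=lambda u,v,z:onz(m,u/3+200,v/3+100,z)
dy=np.array([.0785,.997,0])
s=read_state();p=s["eef_pos"]
tip=f(249,126,p[2]-.0155); sh=f(249,268,p[2]-.0155-.0+.003)
print("tip",(tip-p)@dy,"shoulder",(sh-p)@dy)
for z,v in ((.057,425),(.058,425)):
  print("yel",z,(f(250,v,z)-p)@dy,f(250,v,z))
print("clipL jaws", (f(250,325,.082)-p)@dy,f(250,325,.082), f(250,310,.0865),f(250,345,.0865),"rail end",(f(250,240,.058)-p)@dy)
print("plate",(f(250,84,.057)-p)@dy, "box",(f(250,50,.056)-p)@dy)
E
```

```text
tip 0.06929198265274958 shoulder 0.04500332548898136
yel 0.057 -0.0046715964983494885 [ 0.6805 -0.0128  0.057 ]
yel 0.058 -0.004225435381963515 [ 0.6805 -0.0123  0.058 ]
clipL jaws 0.02842268289563632 [0.683  0.0202 0.082 ] [0.6834 0.0247 0.0865] [0.6828 0.0175 0.0865] rail end 0.040638597679719966
plate 0.07426040875307077 box 0.08117490869237057
```

Emit:
apply_moves(gripper=[1, 1, 1, 1, 1, 1, 1, 1, 1, 1, 1, 1], travel=[[-0.017, 0, 0], [-0.017, 0, 0.02], [-0.017, 0, 0.04], [-0.017, 0, 0.055], [-0.017, 0, 0.065], [-0.017, 0, 0.075], [-0.017, 0, 0.085], [-0.017, 0, 0.095], [-0.017, 0, 0.105], [-0.017, 0, 0.115], [-0.017, 0, 0.115], [-0.017, 0, 0.115]], spin=[0, 0, 0, 0, 0, 0, 0, 0, 0, 0, 0, 0], force=55)

```text
time: 7.85
eef_pos: [0.6804, -0.0111, 0.0941]
eef_rot: [-180.0, 0.0, 85.4]
ft_force: [3.1, -0.7, -4.7]
grip_width: 0.0068
gripper_force: 55.0
```

Emit:
apply_moves(gripper=[1, 1, 1, 1, 1], travel=[[0, 0, 0.007], [0, 0, 0.014], [0, 0, 0.02], [0, 0, 0.02], [0, 0, 0.02]], spin=[0, 0, 0, 0, 0])

```text
time: 8.27
eef_pos: [0.6805, -0.011, 0.0919]
eef_rot: [-180.0, -0.0, 85.4]
ft_force: [0.6, 0.2, -0.2]
grip_width: 0.0068
gripper_force: 55.0
```

Emit:
apply_moves(gripper=[1, 1, 1], travel=[[0, 0, 0.006], [0, 0, 0.012], [0, 0, 0.012]], spin=[0, 0, 0])

```text
time: 8.52
eef_pos: [0.6806, -0.0111, 0.0917]
eef_rot: [180.0, -0.0, 85.4]
ft_force: [-4.4, -0.1, 11.6]
grip_width: 0.0062
gripper_force: 55.0
```

Emit:
apply_moves(gripper=[1, 0.2, 0.2, 0.2, 0.2, 0.2, 0.2, 0.2, 0.2, 0.2, 0.2, 0.2, 0.2, 0.2], travel=[[0, 0, -0.013], [0, 0, -0.013], [0, 0, -0.013], [0, 0, -0.013], [0, 0, -0.013], [0, 0, -0.013], [0, 0, -0.013], [0, 0, -0.1], [0, 0, -0.25], [0, 0, -0.4], [0, 0, -0.6], [0, 0, -0.8], [0, 0, -0.9], [0, 0, -0.9]], spin=[0, 0, 0, 0, 0, 0, 0, 0, 0, 0, 0, 0, 0, 0])

```text
time: 9.68
eef_pos: [0.6825, -0.0111, 0.2312]
eef_rot: [179.6, -0.1, 85.4]
ft_force: [1.6, 0.4, 1.3]
grip_width: 0.0347
gripper_force: 0.0
```

```bash
python3 - <<'E'
from h import *
togo([.6807,-.0075,.112],85.5)
im,m=snap("wrist","w4"); im2,m2=snap("scene","sc4")
a=cv2.resize(im[60:260,180:400,::-1],None,fx=2,fy=2,interpolation=cv2.INTER_CUBIC)
b=cv2.resize(im2[195:265,270:360,::-1],None,fx=4,fy=4,interpolation=cv2.INTER_CUBIC)
c=np.zeros((400,800,3),np.uint8);c[:400,:440]=a;c[:280,440:800]=b
cv2.imwrite("pics/c4.png",c)
E
```

```text
t 9.6833 pos [ 0.6825 -0.0111  0.2312] [179.56    -0.0574  85.396 ] F [1.5942 0.4145 1.2566] w 0.03472140016574603
travel [ 0.022 -0.02   0.795] spin -0.0011557410897792251
```

View pics/c4.png

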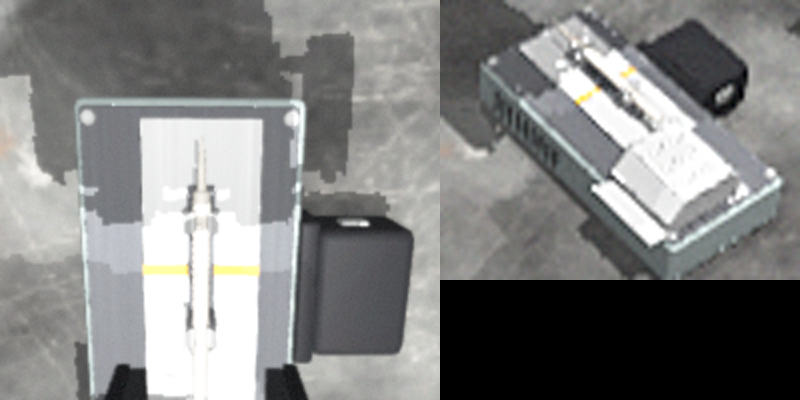

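```bash
python3 - <<'E'
from h import *
m=pickle.load(open("pics/sc4.pkl","rb"))
f=lambda u,v,z:onz(m,270+(u-440)/4,195+v/4,z)
for n,u,v,z in [("lipL",592,186,.064),("lipR",652,245,.064),("boxBR",673,278,.05),("roofFL",622,150,.092)]: print(n,f(u,v,z))
c=np.array([.6805,-.013+.003,.0765]);ax=np.array([.997,-.0785,0]);ay=np.array([.0785,.997,0])
# guess guard centre: -30-48-35 along y
print(c-ay*.113, c-ay*.078)
s=read_state();print(s["q"])
togo([.715,-.12,.24],175.5)
E
```

```text
lipL [ 0.5929 -0.0882  0.064 ]
lipR [ 0.5865 -0.1602  0.064 ]
boxBR [ 0.5844 -0.186   0.05  ]
roofFL [ 0.6186 -0.0934  0.092 ]
[ 0.6716 -0.1227  0.0765] [ 0.6744 -0.0878  0.0765]
[-5.1229 23.0518  3.1594 80.4048 -1.2756 76.4692 -6.5086]
t 9.7833 pos [ 0.6809 -0.011   0.2264] [179.8925  -0.0165  85.4106] F [-0.3656  0.4111 -0.2674] w 0.03505818024814095
travel [-0.706  0.285 -0.09 ] spin -1.0009934210202978
```

Emit:
apply_moves(gripper=[1, 1, 1, 1, 1, 1, 1, 1, 1, 1, 1, 1, 1, 1, 1], travel=[[-0.2, 0.01, -0.05], [-0.4, 0.02, -0.1], [-0.6, 0.04, -0.1], [-0.75, 0.06, -0.1], [-0.75, 0.06, -0.1], [-0.75, 0.06, -0.1], [-0.75, 0.06, -0.1], [-0.75, 0.06, -0.1], [-0.75, 0.06, -0.1], [-0.75, 0.06, -0.1], [-0.75, 0.06, -0.1], [-0.75, 0.06, -0.1], [-0.75, 0.06, -0.1], [-0.75, 0.06, -0.1], [-0.75, 0.06, -0.1]], spin=[-0.07, -0.14, -0.21, -0.28, -0.35, -0.42, -0.49, -0.56, -0.63, -0.7, -0.77, -0.84, -0.91, -0.98, -1], force=20)

```text
time: 11.03
eef_pos: [0.6798, -0.1239, 0.2386]
eef_rot: [180.0, -0.1, 175.8]
ft_force: [0.1, 0.1, -0.0]
grip_width: 0.0003
gripper_force: 0.0
```

```bash
python3 - <<'E'
from h import *
togo([.58,-.125,.24],175.5)
im,m=snap("wrist","w5")
cv2.imwrite("pics/w5c.png",cv2.resize(im[20:320,140:440,::-1],None,fx=2,fy=2,interpolation=cv2.INTER_CUBIC))
E
```

```text
t 11.0333 pos [ 0.6798 -0.1239  0.2386] [179.9886  -0.1462 175.7905] F [ 0.1084  0.1185 -0.0262] w 0.00029875212686089603
travel [ 0.663 -0.056 -0.008] spin 0.0032277037418895005
```

View pics/w5c.png

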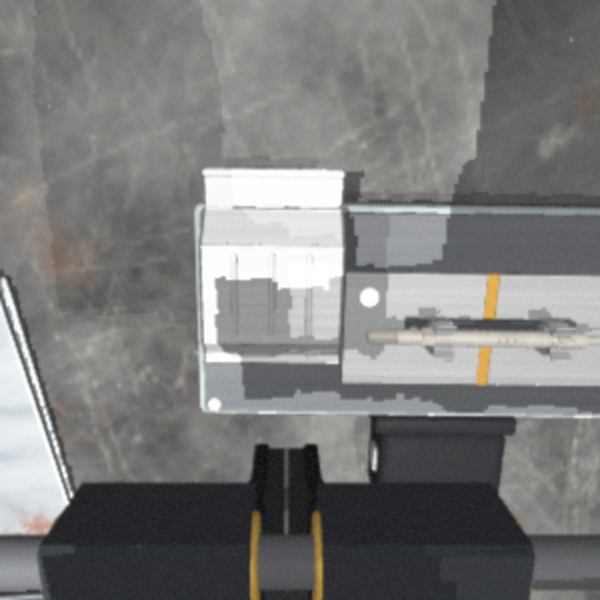

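```bash
python3 - <<'E'
from h import *
m=pickle.load(open("pics/w5.pkl","rb"))
f=lambda u,v,z:onz(m,140+u/2,20+v/2,z)
ax=np.array([.997,-.0785,0]);ay=np.array([.0785,.997,0])
L=f(203,171,.064);Rr=f(344,172,.064);lip=(L+Rr)/2
print("lip",L,Rr,np.linalg.norm(L-Rr),lip)
d=L-Rr
print("yaw", np.degrees(np.arctan2(d[1],d[0])))
print("hinge",lip+.083*ax, "pivot",lip+.05*ax)
for n,u,v,z in [("back base",272,362,.058),("front base",273,208,.06),("roofF",273,246,.092),("roofB",273,345,.092),("box front",450,207,.056),("box back",450,413,.056)]: print(n,(f(u,v,z)-lip)@ax)
p=f(490,330,.07); print("clipmid",p,(p-lip)@ax,(p-lip)@ay)
# finger: side half-width .0095
t=lip-ax*(.002+.0095+.012)
togo([*t[:2],.0745],175.5)
E
```

```text
lip [ 0.5864 -0.1576  0.064 ] [ 0.5921 -0.0874  0.064 ] 0.0704005055962922 [ 0.5892 -0.1225  0.064 ]
yaw -94.608988385405
hinge [ 0.672 -0.129  0.064] pivot [ 0.6391 -0.1264  0.064 ]
back base 0.10080304056280759
front base 0.017718851575634166
roofF 0.03390695472624237
roofB 0.08212619077223701
box front 0.0169112015626314
box back 0.1315883635859361
clipmid [ 0.6771 -0.0144  0.07  ] 0.07913112906901436 0.11465647420679305
t 11.0833 pos [ 0.6798 -0.1239  0.2386] [179.9876  -0.1455 175.6939] F [ 0.149  -0.2724 -0.4546] w 0.00042416108187183125
travel [ 0.757 -0.036  1.096] spin 0.002154812853383861
```

Emit:
apply_moves(gripper=[1, 1, 1, 1, 1, 1, 1, 1, 1, 1], travel=[[0.25, -0.03, 0], [0.5, -0.036, 0], [0.757, -0.036, 0.2], [0.757, -0.036, 0.4], [0.757, -0.036, 0.6], [0.757, -0.036, 0.8], [0.757, -0.036, 0.95], [0.757, -0.036, 1], [0.757, -0.036, 1], [0.757, -0.036, 1]], spin=[0.002, 0.002, 0.002, 0.002, 0.002, 0.002, 0.002, 0.002, 0.002, 0.002])

```text
time: 11.92
eef_pos: [0.5671, -0.1202, 0.0904]
eef_rot: [180.0, -0.0, 175.2]
ft_force: [0.7, -0.6, -0.1]
grip_width: 0.0005
gripper_force: 0.0
```

```bash
python3 - <<'E'
from h import *
togo([.577,-.1215,.070],175.5)
E
```

```text
t 11.9167 pos [ 0.5671 -0.1202  0.0904] [179.9928  -0.021  175.1974] F [ 0.6614 -0.5727 -0.0886] w 0.0004937969659448488
travel [-0.067 -0.003  0.136] spin -0.0033619658756521174
```

Emit:
apply_moves(gripper=[1, 1, 1, 1, 1, 1, 1, 1, 1], travel=[[0, 0, 0.1], [0, 0, 0.136], [-0.02, 0, 0.136], [-0.035, 0, 0.136], [-0.05, 0, 0.136], [-0.06, 0, 0.136], [-0.07, 0, 0.136], [-0.077, 0, 0.136], [-0.077, 0, 0.136]], spin=[0, 0, 0, 0, 0, 0, 0, 0, 0])

```text
time: 12.67
eef_pos: [0.5778, -0.1211, 0.0697]
eef_rot: [-180.0, -0.1, 175.2]
ft_force: [-3.5, 0.6, 2.6]
grip_width: 0.0007
gripper_force: 2.0
```

Emit:
apply_moves(gripper=[1, 1, 1, 1, 1, 1, 1, 1, 1, 1, 1, 1], travel=[[-0.006, 0, 0], [-0.01, 0, 0], [-0.01, 0, 0], [-0.011, 0, -0.024], [-0.012, 0, -0.048], [-0.015, 0, -0.072], [-0.019, 0, -0.096], [-0.023, 0, -0.12], [-0.029, 0, -0.143], [-0.035, 0, -0.166], [-0.043, 0, -0.19], [-0.043, 0, -0.19]], spin=[0, 0, 0, 0, 0, 0, 0, 0, 0, 0, 0, 0])

```text
time: 13.67
eef_pos: [0.5826, -0.1215, 0.0977]
eef_rot: [180.0, -0.3, 175.2]
ft_force: [-10.2, 0.3, 1.8]
grip_width: 0.0004
gripper_force: 5.2
```

Emit:
apply_moves(gripper=[1, 1, 1, 1, 1, 1, 1, 1, 1, 1, 1, 1, 1], travel=[[-0.006, 0, -0.023], [-0.016, 0, -0.045], [-0.026, 0, -0.066], [-0.038, 0, -0.087], [-0.05, 0, -0.108], [-0.064, 0, -0.128], [-0.078, 0, -0.147], [-0.093, 0, -0.167], [-0.109, 0, -0.185], [-0.126, 0, -0.202], [-0.143, 0, -0.219], [-0.161, 0, -0.235], [-0.161, 0, -0.235]], spin=[0, 0, 0, 0, 0, 0, 0, 0, 0, 0, 0, 0, 0])

```text
time: 14.75
eef_pos: [0.6087, -0.1238, 0.1341]
eef_rot: [-180.0, -0.0, 175.2]
ft_force: [-6.1, 0.6, 4.9]
grip_width: 0.0004
gripper_force: 3.1
```

Emit:
apply_moves(gripper=[1, 1, 1, 1, 1, 1, 1, 1], travel=[[-0.01, 0, 0.03], [-0.01, 0, 0.07], [-0.01, 0, 0.11], [-0.01, 0, 0.15], [-0.01, 0, 0.19], [-0.01, 0, 0.23], [-0.01, 0, 0.25], [-0.01, 0, 0.25]], spin=[0, 0, 0, 0, 0, 0, 0, 0])

```text
time: 15.42
eef_pos: [0.6094, -0.1238, 0.095]
eef_rot: [-180.0, -0.1, 175.2]
ft_force: [-2.1, -0.5, 0.1]
grip_width: 0.0003
gripper_force: 1.2
```

```bash
python3 - <<'E'
from h import *
togo([.632,-.126,.096],175.5)
im,m=snap("scene","sc6");im2,m2=snap("side","s6")
p=proj(m,[[.64,-.126,.1]])[0].astype(int);q=proj(m2,[[.64,-.126,.1]])[0].astype(int);print(p,q)
a=cv2.resize(im[p[1]-40:p[1]+40,p[0]-40:p[0]+40,::-1],(400,400),interpolation=cv2.INTER_CUBIC)
b=cv2.resize(im2[q[1]-40:q[1]+40,q[0]-40:q[0]+40,::-1],(400,400),interpolation=cv2.INTER_CUBIC)
cv2.imwrite("pics/c6.png",np.hstack([a,b]))
E
```

```text
t 15.4167 pos [ 0.6094 -0.1238  0.095 ] [-179.9998   -0.1337  175.2177] F [-2.11   -0.5275  0.0688] w 0.00033998145447073063
travel [-0.151 -0.002 -0.007] spin -0.0031366765707155587
[328 233] [251 193]
```

Emit:
apply_moves(gripper=[1, 1, 1, 1, 1, 1, 1, 1], travel=[[-0.015, 0, 0], [-0.03, 0, 0], [-0.045, 0, 0], [-0.06, 0, 0], [-0.07, 0, 0], [-0.08, 0, 0], [-0.09, 0, 0], [-0.09, 0, 0]], spin=[0, 0, 0, 0, 0, 0, 0, 0])

```text
time: 16.18
eef_pos: [0.6239, -0.1251, 0.096]
eef_rot: [-180.0, -0.0, 175.2]
ft_force: [-5.7, -0.2, 4.1]
grip_width: 0.0004
gripper_force: 2.9
```

Emit:
apply_moves(gripper=[1, 1, 1, 1, 1], travel=[[-0.01, 0, 0], [-0.02, 0, 0], [-0.03, 0, 0], [-0.04, 0, 0], [-0.04, 0, 0]], spin=[0, 0, 0, 0, 0])

```text
time: 16.6
eef_pos: [0.6314, -0.1257, 0.0984]
eef_rot: [-180.0, 0.2, 175.2]
ft_force: [-8.2, 0.6, 15.9]
grip_width: 0.0005
gripper_force: 10.3
```

Emit:
apply_moves(gripper=[1, 1, 1, 1], travel=[[0.02, 0, 0], [0.04, 0, 0], [0.04, 0, 0], [0.04, 0, 0]], spin=[0, 0, 0, 0])

```text
time: 16.93
eef_pos: [0.6237, -0.1249, 0.0957]
eef_rot: [180.0, -0.0, 175.2]
ft_force: [-2.9, 0.6, 2.5]
grip_width: 0.0004
gripper_force: 1.8
```

```bash
python3 - <<'E'
from h import *
togo([.632,-.126,.096],175.5)
im,m=snap("scene","sc7");im2,m2=snap("side","s7")
print(read_state()["ft_force"])
E
```

```text
t 16.9333 pos [ 0.6237 -0.1249  0.0957] [179.999   -0.0291 175.2274] F [-2.8905  0.5716  2.4524] w 0.0003910423683374981
travel [-0.056 -0.003 -0.002] spin -0.003029163438675495
[-3.8959  0.1674  1.8103]
```

```bash
python3 - <<'E'
from h import *
im,m=snap("wrist","w7")
A=cv2.imread("pics/sc7.png");B=cv2.imread("pics/s7.png")
c=np.hstack([cv2.resize(A[193:268,293:368],(400,400),interpolation=cv2.INTER_CUBIC),cv2.resize(B[160:235,210:285],(400,400),interpolation=cv2.INTER_CUBIC)])
d=np.zeros((200,800,3),np.uint8);d[:,:267]=cv2.resize(im[:,:,::-1],(267,200),interpolation=cv2.INTER_AREA)
cr=im[190:320,190:400,::-1];d[:,300:623]=cv2.resize(cr,(323,200),interpolation=cv2.INTER_CUBIC)
cv2.imwrite("pics/c7.png",np.vstack([c,d]))
E
```

```text
(no output)
```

View pics/c7.png

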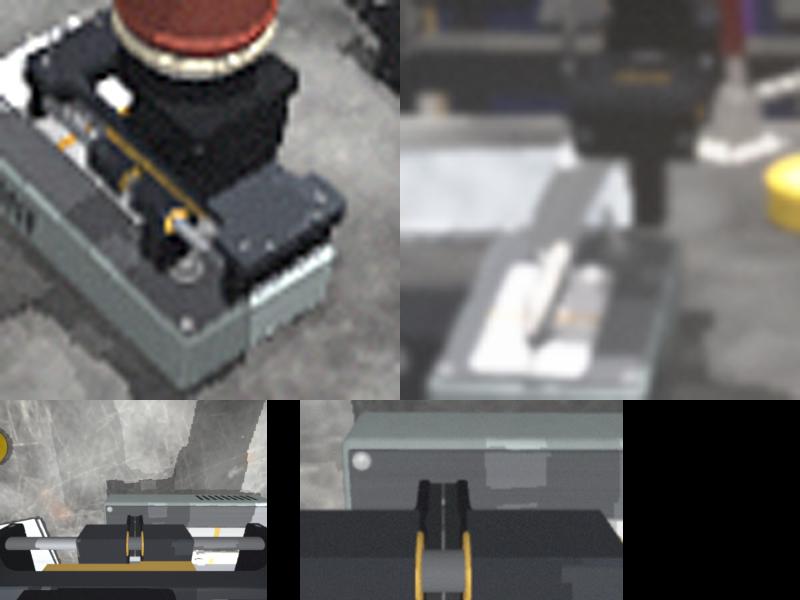

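Emit:
apply_moves(gripper=[1, 1, 1, 1, 1, 1], travel=[[0.025, 0, 0], [0.05, 0, 0], [0.075, 0, 0], [0.09, 0, 0], [0.09, 0, 0], [0.09, 0, 0]], spin=[0, 0, 0, 0, 0, 0])

```text
time: 17.58
eef_pos: [0.6101, -0.1238, 0.096]
eef_rot: [-180.0, -0.0, 175.2]
ft_force: [-3.6, 0.3, 2.1]
grip_width: 0.0006
gripper_force: 1.9
```

```bash
python3 - <<'E'
from h import *
togo([.6094,-.1238,.095],175.2)
for n,o in (("scene","sc6"),("side","s6")):
    im,m=snap(n,n+"8"); a=cv2.imread(f"pics/{o}.png").astype(int); b=im[:,:,::-1].astype(int)
    P=np.array([.6391,-.1264,.056]);ax=np.array([.997,-.0785,0])
    for k,t in (("front",P-ax*.009+[0,0,.025]),("back",P+ax*.009+[0,0,.025])):
        u,v=np.round(proj(m,t)[0]).astype(int); 
        print(n,k,u,v,"\nold",a[v-2:v+3,u-3:u+4].mean(2).round().astype(int).tolist(),"\nnew",b[v-2:v+3,u-3:u+4].mean(2).round().astype(int).tolist())
    D=np.abs(a-b).max(2); ys,xs=np.where(D[180:270,210:380]>40) if n=="scene" else np.where(D[150:240,200:300]>40); o=(210,180) if n=="scene" else (200,150)
    print([(x+o[0],y+o[1]) for x,y in zip(xs,ys)][:40])
E
```

```text
t 17.5833 pos [ 0.6101 -0.1238  0.096 ] [-179.9993   -0.0142  175.2254] F [-3.6063  0.3127  2.0586] w 0.0005785562612845964
travel [ 0.005 -0.     0.007] spin 0.00028186087481098335
scene front 325 239 
old [[161, 189, 140, 60, 100, 86, 76], [106, 167, 189, 142, 137, 101, 76], [30, 105, 156, 181, 153, 118, 90], [20, 23, 100, 159, 184, 164, 123], [27, 26, 20, 103, 154, 188, 136]] 
new [[140, 175, 173, 96, 66, 71, 87], [84, 135, 171, 163, 121, 75, 107], [6, 74, 131, 178, 174, 116, 121], [22, 17, 70, 127, 172, 169, 134], [21, 22, 12, 67, 127, 175, 137]]
scene back 330 236 
old [[44, 53, 81, 91, 93, 89, 93], [74, 45, 57, 83, 88, 85, 88], [94, 63, 26, 49, 89, 91, 92], [86, 76, 53, 50, 83, 93, 86], [101, 76, 67, 77, 89, 87, 89]] 
new [[50, 42, 74, 84, 93, 89, 91], [84, 56, 36, 60, 88, 93, 91], [99, 74, 67, 34, 79, 85, 88], [71, 87, 128, 87, 81, 88, 91], [75, 107, 148, 107, 90, 90, 85]]
[(np.int64(341), np.int64(193)), (np.int64(302), np.int64(199)), (np.int64(304), np.int64(199)), (np.int64(305), np.int64(199)), (np.int64(340), np.int64(199)), (np.int64(300), np.int64(200)), (np.int64(302)
[... 1613 characters left out ...]
9, 230, 234, 230, 211], [166, 195, 218, 226, 227, 218, 188]] 
new [[147, 148, 153, 173, 207, 225, 221], [148, 149, 157, 183, 219, 231, 225], [149, 151, 156, 180, 217, 232, 232], [155, 159, 157, 171, 209, 232, 240], [157, 162, 154, 160, 194, 224, 234]]
[(np.int64(269), np.int64(189)), (np.int64(270), np.int64(189)), (np.int64(248), np.int64(199)), (np.int64(249), np.int64(199)), (np.int64(248), np.int64(200)), (np.int64(249), np.int64(200)), (np.int64(253), np.int64(200)), (np.int64(254), np.int64(200)), (np.int64(248), np.int64(201)), (np.int64(249), np.int64(201)), (np.int64(252), np.int64(201)), (np.int64(253), np.int64(201)), (np.int64(254), np.int64(201)), (np.int64(253), np.int64(202))]
```

Emit:
apply_moves(gripper=[1, 1, 1, 1, 1, 1, 1, 1, 1, 1, 1, 1, 1, 1], travel=[[0.08, 0, 0], [0.16, 0, 0], [0.24, 0, 0], [0.32, 0, 0], [0.4, 0, 0], [0.45, 0, 0], [0.45, 0, -0.2], [0.45, 0, -0.4], [0.45, 0, -0.6], [0.45, 0, -0.8], [0.45, 0, -0.9], [0.45, 0, -0.9], [0.45, 0, -0.9], [0.45, 0, -0.9]], spin=[0, 0, 0, 0, 0, 0, 0, 0, 0, 0, 0, 0, 0, 0])

```text
time: 18.85
eef_pos: [0.543, -0.1182, 0.2301]
eef_rot: [180.0, -0.0, 175.2]
ft_force: [0.2, -0.1, -1.0]
grip_width: 0.0003
gripper_force: 0.0
```

```bash
python3 - <<'E'
from h import *
togo([.6094,-.1238,.095],175.2)
for n,box in (("scene",(215,265,300,345)),("side",(175,235,215,275))):
    im,m=snap(n,n+"9"); a=cv2.imread("pics/sc4.png" if n=="scene" else "pics/s2.png").astype(int); b=im[:,:,::-1].astype(int)
    y0,y1,x0,x1=box; D=np.abs(a-b).max(2)[y0:y1,x0:x1]; ys,xs=np.where(D>50); print(n,len(xs),[(int(x+x0),int(y+y0)) for x,y in zip(xs,ys)][:60])
E
```

```text
t 18.85 pos [ 0.543  -0.1182  0.2301] [179.9961  -0.0378 175.231 ] F [ 0.172  -0.0667 -1.0016] w 0.0002773539674904218
travel [-0.445 -0.001  0.9  ] spin 0.0003446672297030773
scene 333 [(300, 215), (301, 215), (302, 215), (303, 215), (304, 215), (305, 215), (306, 215), (307, 215), (314, 215), (315, 215), (316, 215), (317, 215), (318, 215), (319, 215), (320, 215), (321, 215), (322, 215), (325, 215), (326, 215), (327, 215), (332, 215), (300, 216), (301, 216), (302, 216), (303, 216), (304, 216), (305, 216), (306, 216), (307, 216), (308, 216), (311, 216), (314, 216), (315, 216), (316, 216), (317, 216), (318, 216), (319, 216), (320, 216), (321, 216), (322, 216), (323, 216), (326, 216), (327, 216), (328, 216), (300, 217), (301, 217), (302, 217), (303, 217), (304, 217), (305, 217), (306, 217), (307, 217), (308, 217), (309, 217), (315, 217), (316, 217), (317, 217), (318, 217), (319, 217), (320, 217)]
side 219 [(243, 175), (242, 176), (243, 176), (241, 177), (242, 177), (243, 177), (241, 178), (242, 178), (243, 178), (240, 179), (241, 179), (242, 179), (240, 180), (241, 180), (242, 180), (240, 181), (241, 181), (242, 181), (240, 182), (241, 182), (240, 205), (239, 206), (240, 206), (241, 206), (239, 207), (240, 207), (241, 207), (239, 208), (240, 208), (239, 209), (236, 213), (237, 213), (238, 213), (236, 214), (237, 214), (238, 214), (236, 215), (237, 215), (238, 215), (235, 216), (236, 216), (237, 216), (235, 217), (236, 217), (237, 217), (243, 218), (244, 218), (245, 218), (242, 219), (243, 219), (244, 219), (245, 219), (234, 220), (242, 220), (243, 220), (244, 220), (234, 221), (242, 221), (243, 221), (242, 222)]
```

Emit:
apply_moves(gripper=[1, 1, 1, 1, 1, 1, 1, 1, 1, 1], travel=[[0, 0.1, -0.1], [0, 0.25, -0.2], [0, 0.4, -0.3], [0, 0.6, -0.5], [0, 0.8, -0.5], [0, 1, -0.5], [0, 1, -0.5], [0, 1, -0.5], [0, 1, -0.5], [0, 1, -0.5]], spin=[0, 0, 0, 0, 0, 0, 0, 0, 0, 0])

```text
time: 19.78
eef_pos: [0.5555, 0.0298, 0.3051]
eef_rot: [-180.0, -0.1, 175.1]
ft_force: [0.2, -0.3, 0.9]
grip_width: 0.0002
gripper_force: 0.0
```

```bash
python3 - <<'E'
from h import *
print(read_state()["eef_pos"],read_state()["time"])
for n,o,box in (("scene","sc4",(225,268,305,365)),("side","s2",(190,212,242,272)),("scene","scene0",(180,205,195,240)),("scene","scene0",(300,350,320,380))):
    im,m=snap(n,n+"10"); a=cv2.imread(f"pics/{o}.png").astype(int); b=im[:,:,::-1].astype(int)
    y0,y1,x0,x1=box; D=np.abs(a-b).max(2)[y0:y1,x0:x1]; ys,xs=np.where(D>50); print(n,o,D.size,len(xs),[(int(x+x0),int(y+y0)) for x,y in zip(xs,ys)][:25])
E
```

```text
[0.5555 0.0298 0.3051] 19.7833
scene sc4 2580 0 []
side s2 660 0 []
scene scene0 1125 102 [(233, 186), (234, 186), (235, 186), (230, 187), (231, 187), (232, 187), (233, 187), (234, 187), (235, 187), (227, 188), (228, 188), (229, 188), (230, 188), (231, 188), (232, 188), (233, 188), (234, 188), (224, 189), (225, 189), (226, 189), (227, 189), (228, 189), (229, 189), (230, 189), (231, 189)]
scene scene0 3000 0 []
```

```bash
python3 - <<'E'
from h import *
a=cv2.imread("pics/s6.png").astype(int);b=cv2.imread("pics/side10.png").astype(int)
print((np.abs(a-b).max(2)[203:235,222:250]>50).sum())
a=cv2.imread("pics/sc4.png").astype(int);b=cv2.imread("pics/scene10.png").astype(int)
print((np.abs(a-b).max(2)[200:228,295:322]>50).sum())
print(bot.sign_off())
E
```

```text
72
174
the job is handed in; nothing more can be done
None
```

I pressed the scriber into both clips and let it go, then lifted the guard, pushed the toggle across and let the guard fall shut. The job is handed in, but I never directly saw the toggle's final position. I inferred it from the pushing force dropping away and from a brighter patch where the thrown toggle should be. The closing camera comparison matched the earlier pictures around the guard. Around the clips it did not match (72 and 174 changed pixels), possibly just the arm or its shadow in view, and I handed in without following it up.

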